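Point out the doubled cup on the packing table

ROBOT

A 6-joint arm with a two-finger parallel gripper is mounted at the origin on the work surface. World frame = base frame: x ahead of the robot, y to its left, z up, the work surface at z = 0. Lengths are in mm, angles in degrees, forces in N, time in s.
With the tool pointing down it reaches from about 350 to 850 mm from the base axis. Payload 8.1 kg.
Tool frame: the origin (TCP) lies between the finger pads; the fingertips stand 22 mm ahead of it and the grasp point (between the pads) lies 3 mm ahead of it; z points along the fingers, y is the direction in which the jaws open and shut (so a half turn about z gives the same grasp; the last joint's range is limited). The gripper opens to 85 mm and grips with 20 to 120 N. Pads are 22 mm wide; open, the fingers measure 114 mm over their backs; the gripper's body (76 mm by 85 mm) begins 54 mm behind the grasp point. The pads swing forward as they close: fully open they stand 13 mm farther back than shut.
Start: joints at [-72.617, 7.471, 85.268, -0, 87.261, -4.893], TCP at [227.467, -555.216, 253.292] pointing down, gripper open.
Joint ranges: [-169.43, 169.43], [-51.17, 129.36], [1.28, 143.12], [-76.62, 256.62], [0, 156.53], [-152.29, 152.29]. Speed limits (degrees/s): [136.94, 136.94, 159.86, 180, 180, 180].

INTERFACE

Orientations are given as [roll, pitch, yaw] about the fixed x, y, z axes, in that order (R = Rz(yaw) Ry(pitch) Rx(roll)).
In Python, from bench import r gives the robot as it stands.
- The arm moves only by the tool drive_tool, never from a script. Its argument "moves" is a list of rows, each a list of 2 entries, a list of its own where there are three numbers: the shift along the world's x, y, z in mm, then the turn about the world's z in degrees. A call has exactly 8 rows; each row is the pose to reach, as a shift and turn from the pose commanded when the call began; what a row does not reach only later rows make up. A row lasts 1/12 s, in which the tool goes at most 41.7 mm and 7.16 degrees, less where a joint would pass 70% of its speed; a pose out of reach is approached as far as the arm can. A call with a gripper value outside its range is refused whole. "fingers" is the finger opening in mm, from 0 to 85.4, set as the call begins (left out, the last holds). The fingers move at their own pace and stop on an object; "squeeze" is the grip in N (left out, the last holds). Time passes only in rows, so rows that repeat a pose let the fingers close, or fill a call up. It gives the time, the measured TCP pose, the force and the opening at its end, in the units of the state.
- r.sense(): the state, without advancing time (a new reading comes with each control period).
- r.snapshot(name): name is "scene" or "top" or "wrist"; returns a dict with "pixels" (400x640x3 uint8, red, green, blue), "camera_matrix" (3x3 intrinsics, pixels), "k1" (the pictures are not rectified: a ray, as slopes to the right and down, at radius r is drawn at 1 + k1 r^2 times it, then the intrinsics apply), "xyz" and "orientation" of the camera in the world. Camera axes: x right, y down, z forward; pixel columns grow to the right and rows downward; lengths in mm; the calibration is good to about 2 mm. A picture is of the moment at which its call begins. There is no depth.
- r.hand_in(): hands the job in, once; it reports no verdict.
The state is a dict: "time": time; "joint_pos": joint angles; "qd": joint speeds; "joint_efforts": joint torques, N m; "tool_pos": TCP position; "tcp_rot": TCP orientation; "ft_force": force on the tool from outside, world axes, zero at the start; "wrist_torque": the same for the moment, N m; "finger_gap": finger opening in mm.
Only numpy, scipy, OpenCV 4.12 (cv2) and the standard library are available. Lean on these libraries where they do the work, as an engineer would, in place of code of your own. Each camera call takes 0.05 s, during which the arm holds its last target.

TASK

Call the packer and show the mistake in the row: fully press the round call button, then point down with the fingertips at the one stand that was given a second cup and stands taller than the rest, a few centimetres above the middle of its mouth, and stay there for two seconds. Then point in the same way at the spare cup in the tray, to show where the extra one belongs, and finish while still pointing there. Leave everything else on the table untouched, and do not point at any of the good stands.

Things in the scene. Friction and masses are not known exactly. Their poses are not given: they have to be found in the camera images.
- call (a joint): travel of the round call button, m: 0 up, 0.006 fully pressed; it springs back, and fully down takes about 4 N. It is pressed straight down
- call_top (a point): centre of the call button's top face; the button is a grey disc 50 mm across in a low white housing that stands on the table in front of the row of stands
- board: plywood strip 110 x 450 x 9 mm, fixed to the table, carrying the row of five stands; origin under its centre, y along the row
- stand_double: the faulty stand: like the other four, but with a second cup pushed into the top cup, so it is 182 mm tall in place of 150 mm and shows two rims; loose, light; origin at the centre of its underside
- double_rim (a point): centre of the faulty stand's open mouth, at the height of its topmost rim (182 mm above its underside; mouth 76 mm across outside); z up
- tray: white open tray 260 x 150 mm, 55 mm high, walls 4 mm, fixed, to the robot's left; one divider makes two compartments side by side along its x; origin under its centre
- spare_cup: loose grey paper cup, 80 mm tall, 54 mm across at the foot and 76 mm at the open rim, upright in one compartment of the tray; origin at the centre of its underside
- spare_rim (a point): centre of the spare cup's open mouth, at rim height (80 mm above its underside); z up
- tape_roll: cardboard-coloured tape roll 80 mm across, 25 mm high, lying flat in the tray's other compartment; bystander; origin at the centre of its underside
- carton: small closed cardboard box 90 x 120 x 70 mm on the table to the robot's right; bystander; origin at the centre of its underside
- glue_jar: closed jar 60 mm across, 75 mm tall, on the table between the button and the tray; bystander; origin at the centre of its underside
- stand_1: a good stand: white upturned cup below, one grey open cup above, waisted, 150 mm tall, 76 mm across at foot and rim; loose, light; neighbours in the row are about 90 mm apart; origin at the centre of its underside
- stand_2: a good stand: white upturned cup below, one grey open cup above, waisted, 150 mm tall, 76 mm across at foot and rim; loose, light; neighbours in the row are about 90 mm apart; origin at the centre of its underside
- stand_3: a good stand: white upturned cup below, one grey open cup above, waisted, 150 mm tall, 76 mm across at foot and rim; loose, light; neighbours in the row are about 90 mm apart; origin at the centre of its underside
- stand_4: a good stand: white upturned cup below, one grey open cup above, waisted, 150 mm tall, 76 mm across at foot and rim; loose, light; neighbours in the row are about 90 mm apart; origin at the centre of its underside

How it is judged (in metres and radians):
On the way, in this order (a step that is already met when the one before it is completed fails the run):
1. the call button is pressed fully (more than 4.5 of its 6 mm) (value of joint call above 0.0045 m), for 0.05 s.
2. the gripper points at the doubled stand, just above the middle of its mouth, for 1.5 s (horizontal distance between the grasp point and double_rim below 0.028 m and z of the grasp point in the frame of double_rim between 0.015 and 0.095 m), for 1.5 s.
3. the gripper points at the spare cup, just above the middle of its mouth (horizontal distance between the grasp point and spare_rim below 0.028 m and z of the grasp point in the frame of spare_rim between 0.015 and 0.095 m), for 0.3 s.
At the end, for the whole second after the job is handed in: Grasp point (about 19 mm behind the fingertips) within 28 mm horizontally of the middle of the spare cup's mouth, 15 to 95 mm above its rim; button up; every loose thing within 10 mm of its start, stands and spare cup upright (under 0.15 rad) (all of step 3 and value of joint call below 0.0015 m and distance of each of stand_1, stand_2, stand_3, stand_4, stand_double, spare_cup, tape_roll, carton, glue_jar from where it was at the start of the episode below 0.01 m and angle between each of stand_1, stand_2, stand_3, stand_4, stand_double, spare_cup's own z axis and vertical below 0.15 rad); the robot touches nothing.
It fails at once if a stand, the cup, the tray, its board or a bystander is touched (contact force between any of the fingers, the arm and stand_1 above 0.5 N or contact force between any of the fingers, the arm and stand_2 above 0.5 N or contact force between any of the fingers, the arm and stand_3 above 0.5 N or contact force between any of the fingers, the arm and stand_4 above 0.5 N or contact force between any of the fingers, the arm and stand_double above 0.5 N or contact force between any of the fingers, the arm and spare_cup above 0.5 N or contact force between any of the fingers, the arm and tape_roll above 0.5 N or contact force between any of the fingers, the arm and carton above 0.5 N or contact force between any of the fingers, the arm and glue_jar above 0.5 N or contact force between any of the fingers, the arm and tray above 0.5 N or contact force between any of the fingers, the arm and board above 0.5 N).
It fails at once if a stand, the cup or a bystander is moved or lifted by more than 15 mm (distance of any of stand_1, stand_2, stand_3, stand_4, stand_double, spare_cup, tape_roll, carton, glue_jar from where it was at the start of the episode above 0.015 m).
It fails at once if the gripper points at a good stand: grasp point within 20 mm of its axis and less than 60 mm above its rim ((horizontal distance between the grasp point and stand_1 below 0.02 m and z of the grasp point in the frame of stand_1 below 0.21 m) or (horizontal distance between the grasp point and stand_2 below 0.02 m and z of the grasp point in the frame of stand_2 below 0.21 m) or (horizontal distance between the grasp point and stand_3 below 0.02 m and z of the grasp point in the frame of stand_3 below 0.21 m) or (horizontal distance between the grasp point and stand_4 below 0.02 m and z of the grasp point in the frame of stand_4 below 0.21 m)).
It also fails if it takes over 54 s, if anything falls off the work surface, if the arm or the gripper's body presses on something with over 40 N, if the wrist force passes 120 N, or if a joint passes its speed limit or range.

## Working session

There is one attempt and no reset: what is moved stays moved. The work goes in short steps, Python scripts to look and compute and a tool call to move; the robot and the scene stay as the last step left them, time stands still between calls to the robot, and variables do not carry over. Pictures are saved under pics/ and viewed, and the job is handed in when it is done.

Besides the shell and the picture viewer there is one more tool, called after "Emit:" in YAML: its name, and indented under it one key for each argument. drive_tool: Moves the arm, as the interface text tells. Its arguments: {"type":"object","properties":{"moves":{"type":"array","items":{"type":"array"}},"fingers":{"type":"number"},"squeeze":{"type":"number"}},"required":["moves"]}

```bash
ls; mkdir -p pics
python3 - <<'E'
from bench import r
import cv2,pickle
for n in ("scene","top","wrist"):
    s=r.snapshot(n); pickle.dump(s,open(f"{n}0.pkl","wb"))
    cv2.imwrite(f"pics/{n}0.png",s["pixels"][:,:,::-1])
    print(n,s["camera_matrix"],s["k1"],s["xyz"],s["orientation"])
print(r.sense())
E
```

```text
pics
scene [[468.50678385   0.         322.58601976]
 [  0.         468.50678385 197.39049201]
 [  0.           0.           1.        ]] -0.06379966908371636 [1270.85314963  545.33570197  848.02969684] [-127.46170595    1.33613071  128.27368468]
top [[379.3708059    0.         320.40223778]
 [  0.         379.3708059  199.59664346]
 [  0.           0.           1.        ]] -0.007634009602350818 [ 424.02349144  -15.0141166  1341.43271816] [-175.33731719   -1.2956541   -88.46404515]
wrist [[346.47288526   0.         318.03538038]
 [  0.         346.47288526 199.46259141]
 [  0.           0.           1.        ]] -0.01783205829386733 [ 297.24096754 -527.05776888  373.50810494] [163.17036331   0.19208999 -67.76921558]
{'time': 0.15, 'joint_pos': array([-7.26177518e+01,  7.50568914e+00,  8.53124251e+01, -2.42881206e-05,
        8.72623664e+01, -4.89322086e+00]), 'qd': array([-0.07453359, -0.12806712, -0.2229025 ,  0.05929731, -0.03912959,
        0.08790111]), 'joint_efforts': array([ 5.77845949e-04, -5.70062256e+01, -5.01158237e+01, -2.86118338e-04,
        9.63514089e-03,  2.05046433e-05]), 'tool_pos': array([ 227.34225904, -554.85540995,  252.50413597]), 'tcp_rot': array([-1.79919811e+02, -6.84074601e-03,  2.22754654e+01]), 'ft_force': array([ 0.23077335, -0.36936657,  0.19011174]), 'wrist_torque': array([-0.02436466, -0.04014437, -0.00136648]), 'finger_gap': 85.144932712112}
```

View pics/scene0.png

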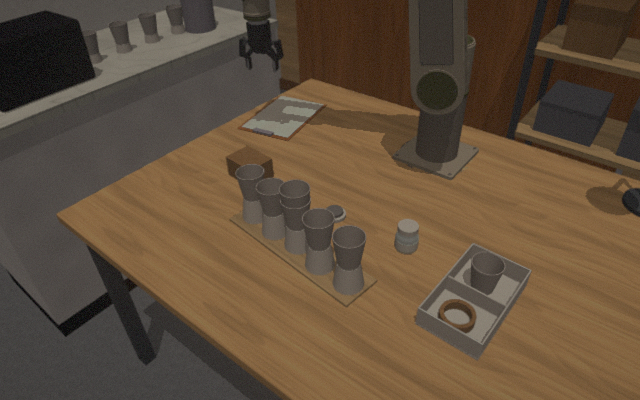

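View pics/top0.png

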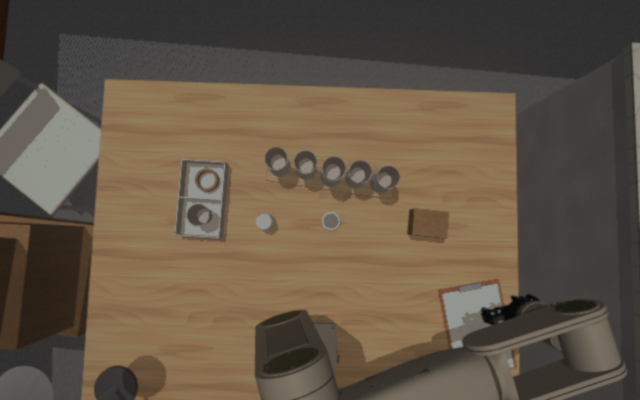

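View pics/wrist0.png

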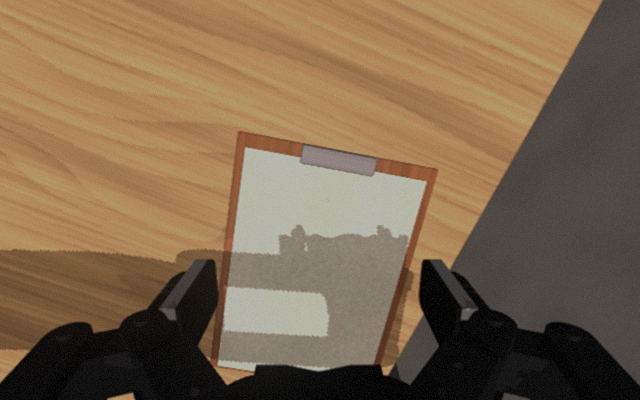

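The scene view shows five stands. The third, at about (295,190), has two rims, and that is the middle one in the top view, near (332,172). The button is at (331,221) and the spare cup at (202,216) in the top view. I'll zoom in next to get exact pixel positions.

Run:
```python
import cv2
a=cv2.imread("pics/top0.png")
cv2.imwrite("pics/topz1.png",cv2.resize(a[140:240,255:405],None,fx=5.3,fy=5.3,interpolation=cv2.INTER_CUBIC))
cv2.imwrite("pics/topz2.png",cv2.resize(a[150:250,165:285],None,fx=6,fy=6,interpolation=cv2.INTER_CUBIC))
b=cv2.imread("pics/scene0.png")
cv2.imwrite("pics/scz1.png",cv2.resize(b[155:305,220:420],None,fx=4,fy=4,interpolation=cv2.INTER_CUBIC))
cv2.imwrite("pics/scz2.png",cv2.resize(b[205:355,390:550],None,fx=4,fy=4,interpolation=cv2.INTER_CUBIC))
```

```text
(no output)
```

View pics/topz1.png

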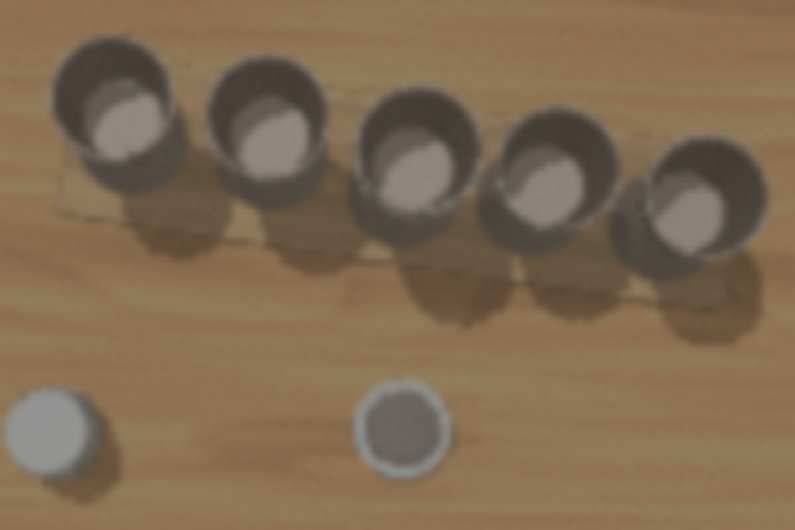

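View pics/topz2.png

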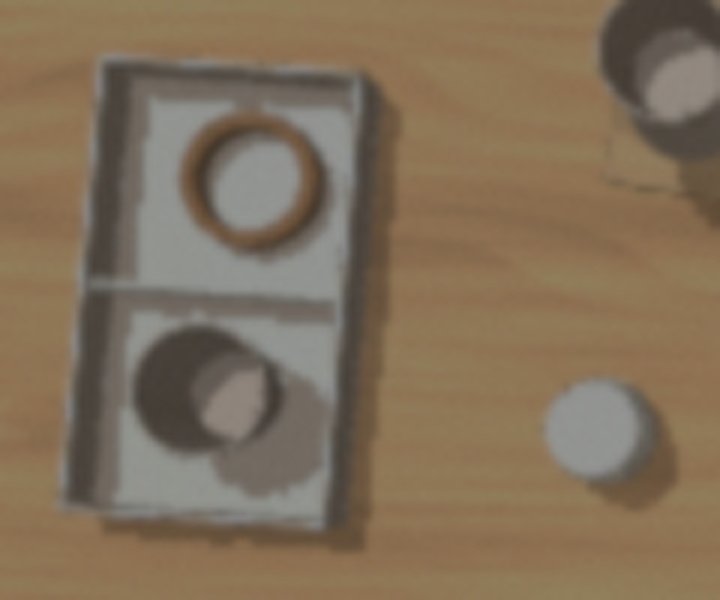

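View pics/scz1.png

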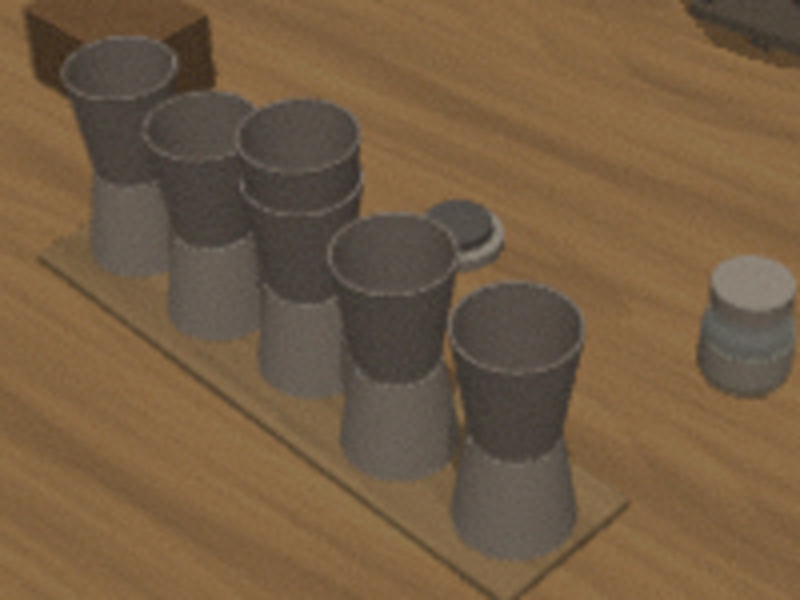

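View pics/scz2.png

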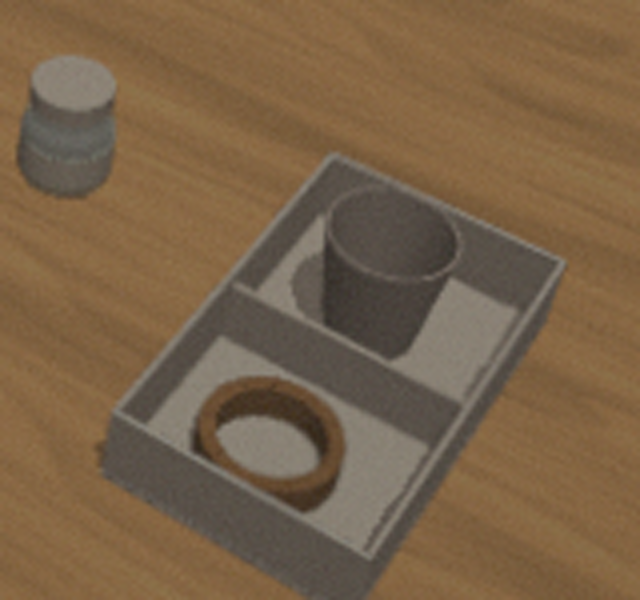

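```bash
cat > h.py <<'E'
import numpy as np,cv2,pickle
from scipy.spatial.transform import Rotation as R
def ray(s,uv):
    K=s["camera_matrix"]; d=np.array([s["k1"],0,0,0,0.])
    p=cv2.undistortPoints(np.array([[uv]],float),K,d)[0,0]
    return np.array(s["xyz"]), R.from_euler("xyz",s["orientation"],degrees=True).apply([p[0],p[1],1])
def atz(s,uv,z):
    o,d=ray(s,uv); return o+d*(z-o[2])/d[2]
def tri(l):
    A=0;b=0
    for s,uv in l:
        o,d=ray(s,uv); d=d/np.linalg.norm(d); P=np.eye(3)-np.outer(d,d); A=A+P; b=b+P@o
    return np.linalg.solve(A,b)
E
python3 - <<'E'
from h import *
np.set_printoptions(precision=1,suppress=True)
T=pickle.load(open("top0.pkl","rb"));S=pickle.load(open("scene0.pkl","rb"))
t1=lambda x,y:(x/5.3+255-.4,y/5.3+140-.4); t2=lambda x,y:(x/6+165-.4,y/6+150-.4)
s1=lambda x,y:(x/4+220-.4,y/4+155-.4); s2=lambda x,y:(x/4+390-.4,y/4+205-.4)
for n,t,s,z in [("double",t1(418,148),s1(298,141),191),("s1",t1(113,97),s1(516,328),159),("s2",t1(268,118),s1(393,256),159),("s4",t1(559,168),s1(203,126),159),("s5",t1(707,197),s1(120,68),159),
 ("spare",t2(203,389),s2(393,232),84),("button",t1(403,430),s1(459,225),20),("jar",t1(48,432),s1(754,285),75)]:
    print(n,atz(T,t,z),atz(S,s,z),tri([(T,t),(S,s)]))
E
```

```text
double [618.3 -75.9 191. ] [624.1 -70.2 191. ] [618.9 -75.8 185.5]
s1 [648.8 104.4 159. ] [651.1 108.1 159. ] [648.9 105.4 156. ]
s2 [639.  12. 159.] [643.7  16.2 159. ] [639.7  12.4 154.4]
s4 [ 614.3 -161.9  159. ] [ 616.2 -158.7  159. ] [ 614.3 -161.7  156.7]
s5 [ 599.6 -250.6  159. ] [ 601.5 -247.7  159. ] [ 599.6 -250.6  156.8]
spare [466.8 359.8  84. ] [466.6 364.3  84. ] [466.  362.2  82.1]
button [459.8 -79.6  20. ] [463.3 -74.5  20. ] [459.3 -78.9  15.3]
jar [450.9 145.8  75. ] [454.3 150.8  75. ] [450.4 147.5  70.6]
```

Triangulated rim centres are double ≈ (620,-74), spare ≈ (466,362), and button ≈ (460,-78) with its top at z ≈ 15–20. I'll close the fingers, turn to yaw 90 so the wrist camera faces away from the row, and travel high to the button.

Emit:
drive_tool:
  moves:
    - [[8,16,0],5]
    - [[22,46,0],11]
    - [[39,81,0],17]
    - [[56,117,0],23]
    - [[73,152,0],29]
    - [[90,188,0],34]
    - [[105,218,0],39]
    - [[115,240,0],42]
  fingers: 0
  squeeze: 20

```text
time: 0.82
tool_pos: [343.3, -312.6, 253.1]
tcp_rot: [-180.0, -0.0, 64.6]
ft_force: [-0.5, -1.4, 0.1]
finger_gap: 0.2
```

Emit:
drive_tool:
  moves:
    - [[8,16,0],4]
    - [[22,46,0],9]
    - [[39,81,0],14]
    - [[56,117,0],19]
    - [[75,155,0],23]
    - [[95,195,0],25]
    - [[110,225,0],25.7]
    - [[117.5,237,0],25.7]

```text
time: 1.48
tool_pos: [461.0, -74.0, 253.2]
tcp_rot: [180.0, -0.1, 90.2]
ft_force: [1.0, -0.0, -0.7]
finger_gap: 0.1
```

Emit:
drive_tool:
  moves:
    - [[0,0,-12],0]
    - [[0,0,-35],0]
    - [[0,0,-62],0]
    - [[0,0,-88],0]
    - [[0,0,-112],0]
    - [[0,0,-130],0]
    - [[0,0,-140],0]
    - [[0,0,-143],0]

```text
time: 2.15
tool_pos: [457.9, -78.4, 107.6]
tcp_rot: [-179.8, -0.1, 89.9]
ft_force: [-0.5, 1.0, 0.9]
finger_gap: 0.3
```

Run:
```python
from bench import r
import cv2,pickle
a=[]
for n in ("wrist","scene"):
    s=r.snapshot(n); pickle.dump(s,open(f"{n}1.pkl","wb"))
    a.append(s["pixels"][:,:,::-1]); print(s["xyz"],s["orientation"])
cv2.imwrite("pics/w1.png",a[0]); cv2.imwrite("pics/s1.png",cv2.resize(a[1][130:280,220:420],None,fx=4,fy=4,interpolation=cv2.INTER_CUBIC))
s=r.sense();print(s["tool_pos"],s["tcp_rot"],s["ft_force"])
```

```text
[459.97215792  -4.70210559 228.85229361] [ 1.63290915e+02  2.58011649e-01 -1.13397996e-01]
[1270.85314963  545.33570197  848.02969684] [-127.46170595    1.33613071  128.27368468]
[459.51175673 -78.57327033 109.96991054] [-1.79940185e+02 -1.05761593e-02  8.99425862e+01] [-0.54128807 -0.17108499  1.45191794]
```

View pics/w1.png

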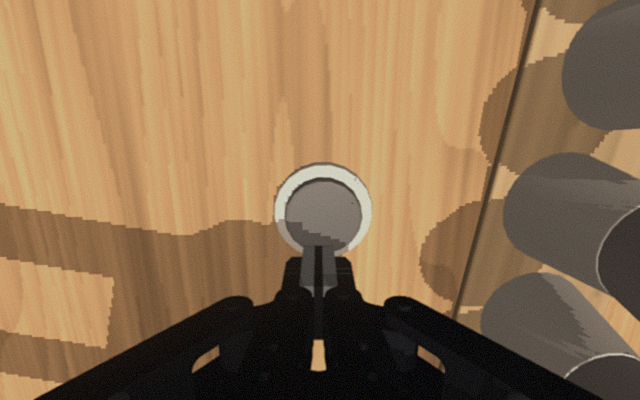

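View pics/s1.png

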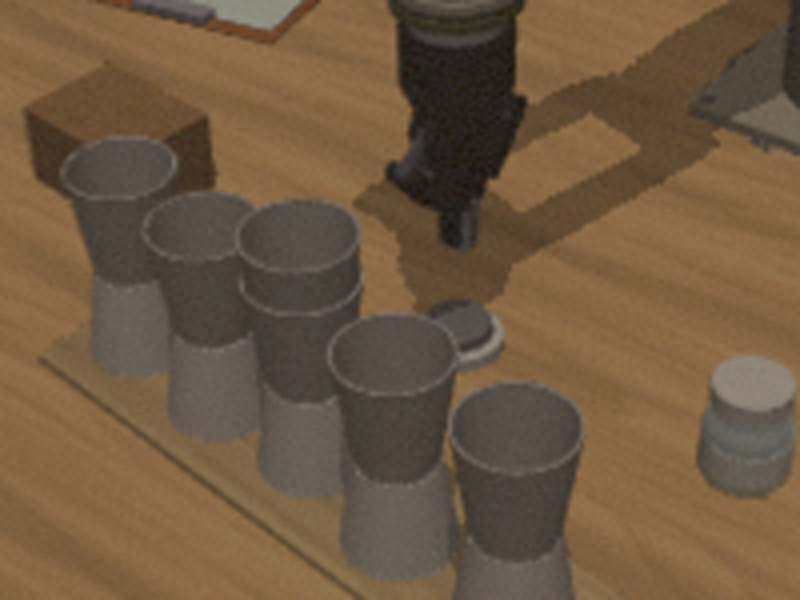

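The wrist view shows the button's grey disc centred at about (323,216), straight ahead of the closed fingertips at (318,265). The stands are well clear to the right.

Run:
```python
from h import *
W=pickle.load(open("wrist1.pkl","rb"));T=pickle.load(open("top0.pkl","rb"))
for z in (15,20,25): print(atz(W,(323,216),z), atz(T,(403/5.3+254.6,430/5.3+139.6),z))
print(tri([(W,(323,216)),(T,(403/5.3+254.6,430/5.3+139.6))]))
```

```text
[462.10562918 -80.18720027  15.        ] [459.931806  -79.8601933  15.       ]
[462.05574729 -78.42231168  20.        ] [459.79644929 -79.61575544  20.        ]
[462.0058654  -76.65742309  25.        ] [459.66109258 -79.37131757  25.        ]
[461.00734979 -79.89241975  15.62870535]
```

Emit:
drive_tool:
  moves:
    - [[0,0,-6],0]
    - [[0,-1,-18],0]
    - [[1,-1,-32],0]
    - [[1,-1,-44],0]
    - [[1,-1,-53],0]
    - [[1,-1,-58],0]
    - [[1,-1,-60],0]
    - [[1,-1,-60],0]

```text
time: 2.92
tool_pos: [461.1, -79.3, 50.4]
tcp_rot: [180.0, 0.0, 90.0]
ft_force: [0.2, 0.5, -0.2]
finger_gap: 0.3
```

Emit:
drive_tool:
  moves:
    - [[0,0,-1],0]
    - [[0,0,-2],0]
    - [[0,0,-3.5],0]
    - [[0,0,-5],0]
    - [[0,0,-6],0]
    - [[0,0,-7],0]
    - [[0,0,-8],0]
    - [[0,0,-8],0]

```text
time: 3.58
tool_pos: [461.0, -79.2, 42.3]
tcp_rot: [180.0, 0.0, 90.0]
ft_force: [-0.7, 0.5, 2.3]
finger_gap: 0.1
```

Emit:
drive_tool:
  moves:
    - [[0,0,-0.5],0]
    - [[0,0,-1],0]
    - [[0,0,-1.5],0]
    - [[0,0,-2],0]
    - [[0,0,-2.5],0]
    - [[0,0,-3],0]
    - [[0,0,-3],0]
    - [[0,0,-3],0]

```text
time: 4.25
tool_pos: [461.0, -79.2, 39.4]
tcp_rot: [180.0, 0.0, 90.0]
ft_force: [-0.6, 0.1, 3.5]
finger_gap: 0.2
```

Run:
```python
from bench import r
s=r.sense();print(s["tool_pos"],s["ft_force"])
```

```text
[461.04302194 -79.23670648  39.35718081] [-0.59154931  0.12060934  3.48153497]
```

Contact is clear and the force is rising as the spring compresses. I'll keep going to the stop.

Emit:
drive_tool:
  moves:
    - [[0,0,-0.5],0]
    - [[0,0,-1],0]
    - [[0,0,-1.5],0]
    - [[0,0,-2],0]
    - [[0,0,-2.5],0]
    - [[0,0,-3],0]
    - [[0,0,-3],0]
    - [[0,0,-3],0]

```text
time: 4.92
tool_pos: [461.2, -79.3, 37.7]
tcp_rot: [-180.0, 0.0, 90.0]
ft_force: [-8.9, 2.6, 20.0]
finger_gap: 0.1
```

The travel stopped at TCP z 37.7 with 20 N, well over the 4 N needed, so the button is fully down. Rising now.

Emit:
drive_tool:
  moves:
    - [[0,0,3],0]
    - [[0,0,12],0]
    - [[0,0,30],0]
    - [[0,0,58],0]
    - [[0,0,90],0]
    - [[0,0,125],0]
    - [[0,0,160],0]
    - [[0,0,190],0]

```text
time: 5.58
tool_pos: [460.9, -79.2, 228.9]
tcp_rot: [179.9, 0.0, 90.0]
ft_force: [0.8, -1.6, -0.2]
finger_gap: 0.2
```

Emit:
drive_tool:
  moves:
    - [[0,0,18],0]
    - [[0,0,27],0]
    - [[0,0,31],0]
    - [[0,0,31],0]
    - [[5,0,31],0]
    - [[15,0,31],0]
    - [[25,1,31],0]
    - [[30,1,31],0]

```text
time: 6.25
tool_pos: [491.0, -77.9, 255.0]
tcp_rot: [-179.8, -0.1, 90.0]
ft_force: [-0.7, 1.3, 0.2]
finger_gap: 0.1
```

Emit:
drive_tool:
  moves:
    - [[6,0,0],0]
    - [[18,1,0],0]
    - [[34,1,0],0]
    - [[50,2,0],0]
    - [[65,2,0],0]
    - [[75,3,0],0]
    - [[80,3,0],0]
    - [[80,3,0],0]

```text
time: 6.92
tool_pos: [571.2, -75.1, 256.1]
tcp_rot: [-179.9, -0.0, 90.0]
ft_force: [1.1, 0.6, -0.6]
finger_gap: -0.1
```

Run:
```python
from bench import r
import cv2,pickle
a=[]
for n in ("wrist","scene"):
    s=r.snapshot(n); pickle.dump(s,open(f"{n}2.pkl","wb"))
    a.append(s["pixels"][:,:,::-1])
cv2.imwrite("pics/w2.png",a[0]); cv2.imwrite("pics/s2.png",cv2.resize(a[1][130:280,220:420],None,fx=4,fy=4,interpolation=cv2.INTER_CUBIC))
s=r.sense();print(s["tool_pos"],s["tcp_rot"],s["ft_force"])
```

```text
[570.51196713 -75.19326069 256.60399654] [-1.79921341e+02 -1.25351300e-02  8.99817711e+01] [-0.52670159 -0.78054471  0.18978849]
```

View pics/w2.png

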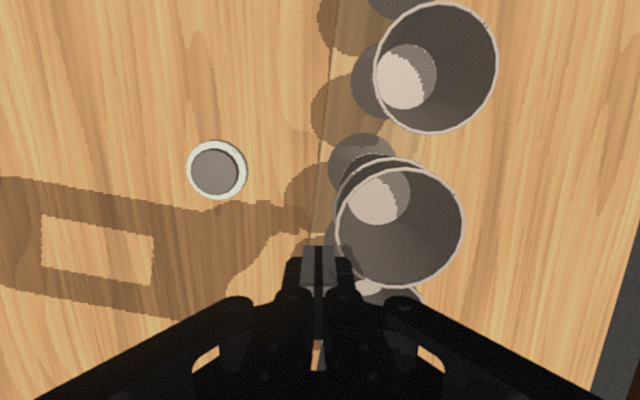

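View pics/s2.png

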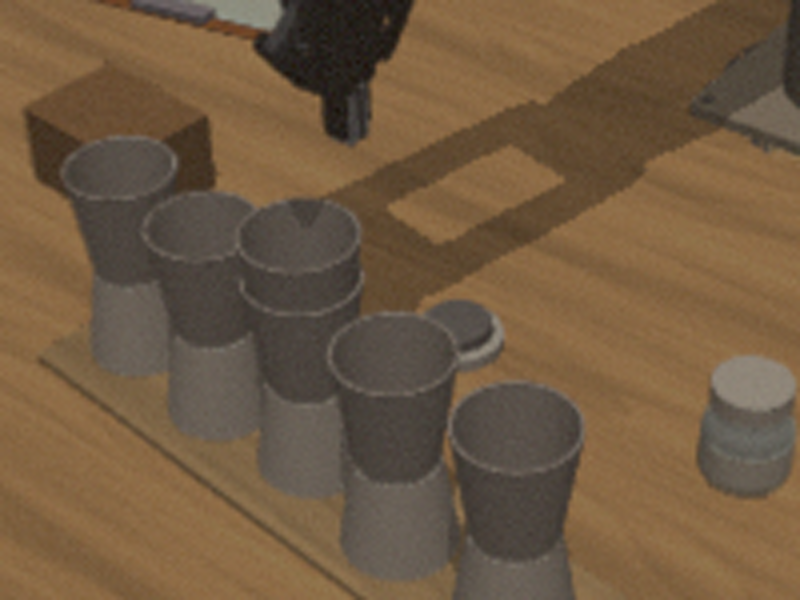

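The nearest mouth in the wrist view, with two rims, is centred at about (400,222), and its neighbour is at (436,67). The scene view confirms this is the doubled stand, with the finger shadow falling in its mouth.

Run:
```python
from h import *
W=pickle.load(open("wrist2.pkl","rb"));T=pickle.load(open("top0.pkl","rb"))
print(atz(W,(400,222),191)); print(tri([(W,(400,222)),(T,(418/5.3+254.6,148/5.3+139.6))]))
```

```text
[619.43802127 -70.89238626 191.        ]
[621.86636883 -76.41873791 176.76308595]
```

Emit:
drive_tool:
  moves:
    - [[4,0,0],0]
    - [[13,0,-2],0]
    - [[25,0,-4],0]
    - [[36,1,-6],0]
    - [[44,1,-8],0]
    - [[48,1,-8],0]
    - [[49,1,-8],0]
    - [[49,1,-8],0]

```text
time: 7.68
tool_pos: [620.0, -74.3, 249.2]
tcp_rot: [-180.0, 0.0, 90.0]
ft_force: [0.4, -0.4, 0.2]
finger_gap: -0.2
```

Emit:
drive_tool:
  moves:
    - [[0,0,0],0]
    - [[0,0,0],0]
    - [[0,0,0],0]
    - [[0,0,0],0]
    - [[0,0,0],0]
    - [[0,0,0],0]
    - [[0,0,0],0]
    - [[0,0,0],0]

```text
time: 8.35
tool_pos: [620.0, -74.2, 249.3]
tcp_rot: [180.0, -0.0, 90.0]
ft_force: [-0.2, 0.7, -0.2]
finger_gap: 0.1
```

Run:
```python
from bench import r
import cv2,pickle
a=[]
for n in ("top","scene"):
    s=r.snapshot(n); pickle.dump(s,open(f"{n}3.pkl","wb"))
    a.append(s["pixels"][:,:,::-1])
cv2.imwrite("pics/s3.png",cv2.resize(a[1][130:280,220:420],None,fx=4,fy=4,interpolation=cv2.INTER_CUBIC))
s=r.sense();print(s["tool_pos"],s["tcp_rot"],s["ft_force"])
```

```text
[619.95599807 -74.20543705 249.28486776] [-1.79999001e+02  1.59417360e-03  8.99777497e+01] [ 0.96206407  0.36303669 -0.1961402 ]
```

View pics/s3.png

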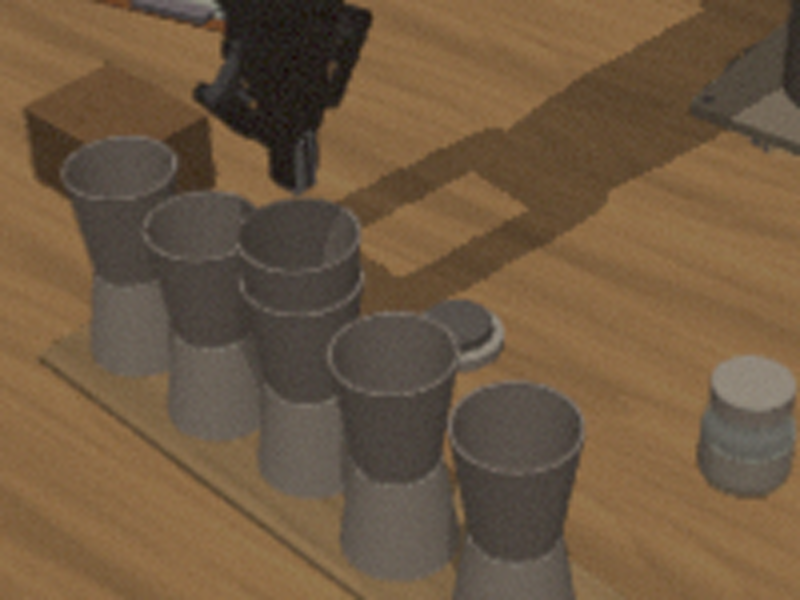

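In the scene view the fingertips at zoom (298,185) are directly above the double mouth at (298,241). I'll hold here past two seconds.

Emit:
drive_tool:
  moves:
    - [[0,0,0],0]
    - [[0,0,0],0]
    - [[0,0,0],0]
    - [[0,0,0],0]
    - [[0,0,0],0]
    - [[0,0,0],0]
    - [[0,0,0],0]
    - [[0,0,0],0]

```text
time: 9.12
tool_pos: [620.0, -74.2, 249.3]
tcp_rot: [-180.0, -0.0, 90.0]
ft_force: [0.4, 0.3, 0.5]
finger_gap: -0.3
```

Emit:
drive_tool:
  moves:
    - [[0,0,0],0]
    - [[0,0,0],0]
    - [[0,0,0],0]
    - [[0,0,0],0]
    - [[0,0,0],0]
    - [[0,0,0],0]
    - [[0,0,0],0]
    - [[0,0,0],0]

```text
time: 9.78
tool_pos: [620.0, -74.2, 249.3]
tcp_rot: [-180.0, -0.0, 90.0]
ft_force: [0.5, -0.8, 1.0]
finger_gap: -0.2
```

Emit:
drive_tool:
  moves:
    - [[0,0,0],0]
    - [[0,0,0],0]
    - [[0,0,0],0]
    - [[0,0,0],0]
    - [[0,0,0],0]
    - [[0,0,0],0]
    - [[0,0,0],0]
    - [[0,0,0],0]

```text
time: 10.45
tool_pos: [620.0, -74.2, 249.3]
tcp_rot: [-180.0, -0.0, 90.0]
ft_force: [0.2, 0.5, -0.0]
finger_gap: -0.0
```

Emit:
drive_tool:
  moves:
    - [[-4,0,2],0]
    - [[-14,0,5],0]
    - [[-30,0,8],0]
    - [[-50,0,8],0]
    - [[-75,5,8],0]
    - [[-98,15,8],0]
    - [[-115,32,8],0]
    - [[-125,55,8],0]

```text
time: 11.12
tool_pos: [493.2, -19.7, 257.5]
tcp_rot: [180.0, 0.0, 89.9]
ft_force: [0.2, 1.3, 0.7]
finger_gap: -0.4
```

Emit:
drive_tool:
  moves:
    - [[-4,30,0],0]
    - [[-8,64,0],0]
    - [[-12,100,0],0]
    - [[-16,136,0],0]
    - [[-20,172,0],0]
    - [[-24,206,0],0]
    - [[-28,236,0],0]
    - [[-29,260,0],0]

```text
time: 11.78
tool_pos: [464.9, 243.1, 257.6]
tcp_rot: [180.0, -0.0, 90.1]
ft_force: [1.3, -1.2, 0.6]
finger_gap: -0.3
```

Emit:
drive_tool:
  moves:
    - [[0,20,0],0]
    - [[0,36,0],0]
    - [[0,50,0],0]
    - [[0,60,0],0]
    - [[0,66,0],0]
    - [[0,68,0],0]
    - [[0,68,0],0]
    - [[0,68,0],0]

```text
time: 12.45
tool_pos: [466.1, 308.2, 257.3]
tcp_rot: [-180.0, 0.0, 89.9]
ft_force: [0.2, 0.4, -0.4]
finger_gap: -0.1
```

Run:
```python
from bench import r
import cv2,pickle
a=[]
for n in ("wrist","scene"):
    s=r.snapshot(n); pickle.dump(s,open(f"{n}4.pkl","wb"))
    a.append(s["pixels"][:,:,::-1])
cv2.imwrite("pics/w4.png",a[0]); cv2.imwrite("pics/s4.png",a[1])
s=r.sense();print(s["tool_pos"],s["tcp_rot"],s["ft_force"])
```

```text
[466.15591304 308.09072286 257.32560567] [1.79998436e+02 1.06035846e-02 8.99289326e+01] [-0.38272391 -0.97065612  0.00679318]
```

View pics/w4.png

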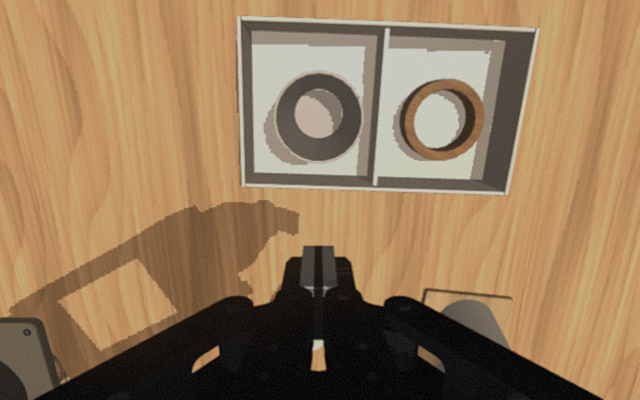

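View pics/s4.png

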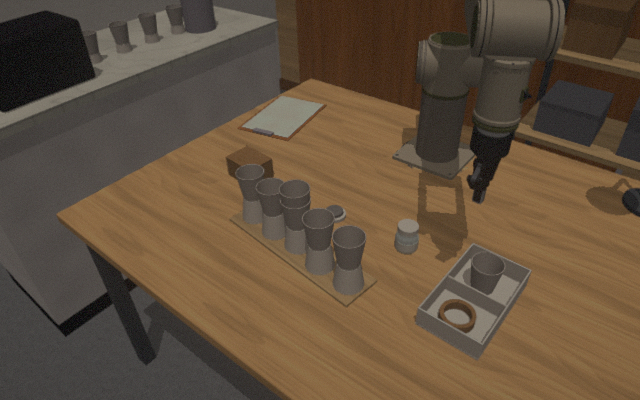

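The wrist view shows the spare cup's mouth at (319,117), with the tape roll at (443,119). In the scene view nothing has moved.

Run:
```python
from h import *
W=pickle.load(open("wrist4.pkl","rb"));T=pickle.load(open("top0.pkl","rb"))
print(W["xyz"],atz(W,(319,117),84)); print(tri([(W,(319,117)),(T,(203/6+164.6,389/6+149.6))]))
```

```text
[467.64057814 382.02767366 378.40423995] [468.3233281  364.61562194  84.        ]
[467.81006952 363.84334426  70.11983082]
```

Emit:
drive_tool:
  moves:
    - [[0,5,0],0]
    - [[0,16,0],0]
    - [[1,30,0],0]
    - [[1,43,0],0]
    - [[1,51,0],0]
    - [[1,55,0],0]
    - [[1,55,-5],0]
    - [[1,55,-15],0]

```text
time: 13.22
tool_pos: [467.5, 364.5, 243.0]
tcp_rot: [179.9, -0.1, 90.0]
ft_force: [0.9, -0.8, 0.0]
finger_gap: 0.0
```

Emit:
drive_tool:
  moves:
    - [[0,0,-14],0]
    - [[0,0,-32],0]
    - [[0,0,-52],0]
    - [[0,0,-70],0]
    - [[0,0,-84],0]
    - [[0,0,-94],0]
    - [[0,0,-99],0]
    - [[0,0,-100],0]

```text
time: 13.88
tool_pos: [466.3, 363.0, 140.7]
tcp_rot: [-179.9, 0.1, 90.0]
ft_force: [0.0, -0.8, 0.7]
finger_gap: 0.4
```

Emit:
drive_tool:
  moves:
    - [[0,0,0],0]
    - [[0,0,0],0]
    - [[0,0,0],0]
    - [[0,0,0],0]
    - [[0,0,0],0]
    - [[0,0,0],0]
    - [[0,0,0],0]
    - [[0,0,0],0]

```text
time: 14.55
tool_pos: [467.0, 363.8, 142.4]
tcp_rot: [180.0, -0.0, 90.0]
ft_force: [0.7, 0.3, -0.4]
finger_gap: 0.5
```

Run:
```python
from bench import r
import cv2,pickle
a=[]
for n in ("wrist","scene"):
    s=r.snapshot(n); pickle.dump(s,open(f"{n}5.pkl","wb"))
    a.append(s["pixels"][:,:,::-1])
cv2.imwrite("pics/w5.png",a[0]); cv2.imwrite("pics/s5.png",cv2.resize(a[1][155:355,220:560],None,fx=2.3,fy=2.3,interpolation=cv2.INTER_CUBIC))
s=r.sense();print(s["tool_pos"],s["tcp_rot"],s["ft_force"],s["time"])
```

```text
[466.936203   363.79162704 142.2576224 ] [-1.79996967e+02  1.16890827e-03  8.99795453e+01] [-0.15875373 -0.31351581  0.37116774] 14.65
```

View pics/w5.png

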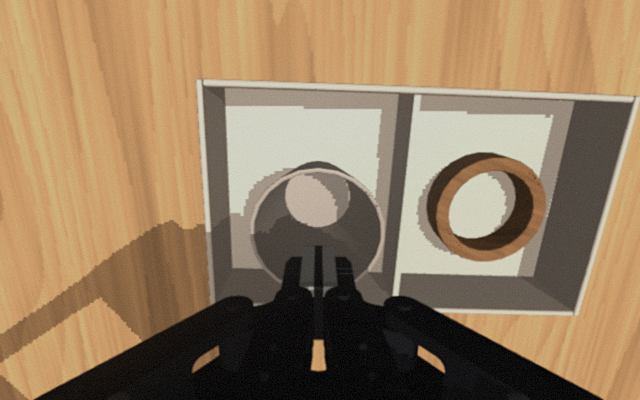

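View pics/s5.png

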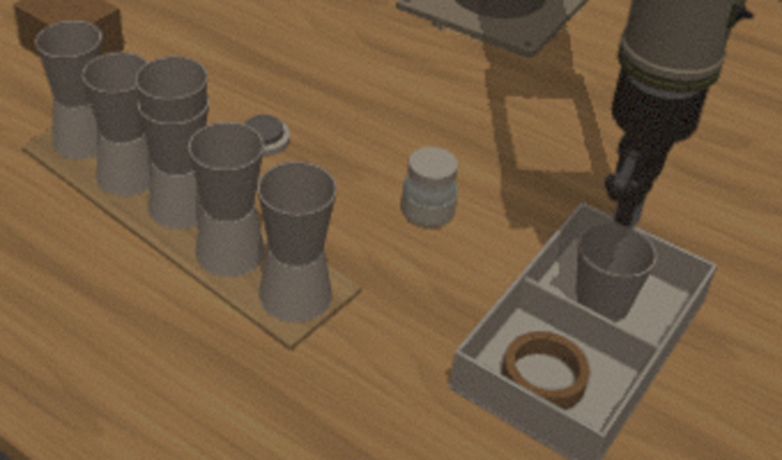

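The wrist view puts the mouth centre at (318,232), just ahead of the fingertips. I'll check that position and whether anything was displaced before handing in.

Run:
```python
from h import *
W=pickle.load(open("wrist5.pkl","rb"));print(atz(W,(318,232),84))
S=pickle.load(open("scene5.pkl","rb"));S0=pickle.load(open("scene0.pkl","rb"))
# tip vs rim in the scene picture
print("tip",atz(S,(625/2.3+219.7,225/2.3+154.7),120),"rim",atz(S,(615/2.3+219.7,252/2.3+154.7),84))
a=cv2.GaussianBlur(S["pixels"],(0,0),1.2).astype(int);b=cv2.GaussianBlur(S0["pixels"],(0,0),1.2).astype(int)
d=abs(a-b).max(2)
print("row+button",d[160:300,225:375].max(),"jar",d[218:255,393:422].max(),"cup low/tape",d[268:350,415:500].max())
```

```text
[468.30901808 364.61287754  84.        ]
tip [470.36057393 366.87452844 120.        ] rim [472.60038244 365.02847714  84.        ]
row+button 5 jar 4 cup low/tape 33
```

Run:
```python
from h import *
S=pickle.load(open("scene5.pkl","rb"));S0=pickle.load(open("scene0.pkl","rb"))
d=abs(cv2.GaussianBlur(S["pixels"],(0,0),1.2).astype(int)-cv2.GaussianBlur(S0["pixels"],(0,0),1.2)).max(2)
ys,xs=np.where(d[268:350,415:500]>10);print(len(xs),xs.min()+415,xs.max()+415,ys.min()+268,ys.max()+268)
f=lambda s:s["pixels"][245:300,430:540]
cv2.imwrite("pics/cmp.png",cv2.resize(np.vstack([f(S0),f(S)])[:,:,::-1],None,fx=5,fy=5,interpolation=cv2.INTER_CUBIC))
```

```text
65 459 485 268 280
```

View pics/cmp.png

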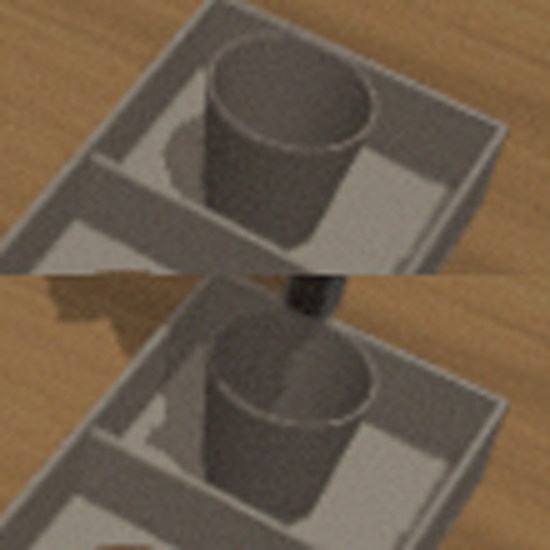

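The before/after pair shows the cup in the same place, at zoom x 207–375 both times. The only differences are the gripper's shadow and the fingertips themselves. Handing in.

Run:
```python
from bench import r
print(r.hand_in())
s=r.sense();print(s["time"],s["tool_pos"],s["ft_force"])
```

```text
the job is handed in; nothing more can be done
None
the job is handed in; nothing more can be done
```

The job is done and handed in at about 14.7 s of the 54 s allowed; hand-in gives no verdict.

- **Call button:** I pressed it with closed fingers until it hit its stop, reading 20 N where about 4 N is needed. The button's own travel can't be read directly, so "fully pressed" rests on that force.
- **Doubled stand:** this is the middle one in the row. I held the grasp point about 55 mm above its mouth for roughly 2.8 s.
- **Spare cup:** I finished about 55 mm above the middle of its mouth and handed in there.

**Last checks:**
- The grasp point was about 2 mm from the spare cup's mouth centre by the wrist camera, and about 6 mm by the scene camera. The cameras differed by up to about 5 mm throughout, well inside the 28 mm tolerance.
- The wrist force was only sensor noise.
- The row, button and jar looked the same as at the start. The only change at the tray was the gripper's shadow.
- I did not compare the carton numerically, but it looked unmoved in the pictures.

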